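Put a size run of shoe lasts away in the last rack in order

TASK

Put the four loose turquoise shoe lasts away in the four empty bays of the wooden last rack, one to a bay, so that the sizes step down in order along the rack from the biggest last, which already stands in one end bay: the largest loose one next to it, the smallest next to the tack jar at the other end. Stand each one upright on the bay's floor, straight in its bay with its toe to the open front, not hanging out. Leave the big last and the tack jar where they are.

Things in the scene. Friction and masses are not known exactly. Their poses are not given: they have to be found in the camera images.
- last_100: Loose turquoise plastic shoe last (solid foot form) on its sole: 100 mm long, 43 wide, 57 high. Grip: the upright cone over the heel, straight sides 23 mm apart (along y) for the top 30 mm, flat top with a brass-ringed hole. Origin on the sole below the middle of the cone, 24 mm from the heel end, 76 from the toe tip. Axes: -x to the toe, y across, z up.
- last_120: Loose turquoise plastic shoe last (solid foot form) on its sole: 120 mm long, 49 wide, 64 high. Grip: the upright cone over the heel, straight sides 25.5 mm apart (along y) for the top 30 mm, flat top with a brass-ringed hole. Origin on the sole below the middle of the cone, 28 mm from the heel end, 92 from the toe tip. Axes: -x to the toe, y across, z up.
- last_140: Loose turquoise plastic shoe last (solid foot form) on its sole: 140 mm long, 55 wide, 71 high. Grip: the upright cone over the heel, straight sides 28 mm apart (along y) for the top 30 mm, flat top with a brass-ringed hole. Origin on the sole below the middle of the cone, 33 mm from the heel end, 107 from the toe tip. Axes: -x to the toe, y across, z up.
- last_160: Loose turquoise plastic shoe last (solid foot form) on its sole: 160 mm long, 61 wide, 78 high. Grip: the upright cone over the heel, straight sides 30 mm apart (along y) for the top 30 mm, flat top with a brass-ringed hole. Origin on the sole below the middle of the cone, 38 mm from the heel end, 122 from the toe tip. Axes: -x to the toe, y across, z up.
- last_big: The largest last of the same turquoise set, 180 mm long, 67 mm wide, 85 mm high. It already stands in one of the two end bays of the rack, toe to the front; which end varies. Not to be moved. Origin and axes as for the loose lasts.
- tack_jar: Small clear jar of copper tacks with a red lid, 58 mm across, 60 mm high, parked in the end bay at the other end of the rack. Not to be moved. Origin at the centre of its underside.
- bay_a: The leftmost, seen from the robot, of the four empty inner bays of the low six-bay wooden rack (pitch 90 mm). Cork floor 18 mm above the bench, 84 wide between 14 mm high dividers, 196 deep from the open front edge (towards the robot) to the back rail, 30 high. Origin on the floor at the middle of the front edge; +x to the back rail, +y left across the bays, z up.
- bay_b: The second from the left, seen from the robot, of the four empty inner bays of the low six-bay wooden rack (pitch 90 mm). Cork floor 18 mm above the bench, 84 wide between 14 mm high dividers, 196 deep from the open front edge (towards the robot) to the back rail, 30 high. Origin on the floor at the middle of the front edge; +x to the back rail, +y left across the bays, z up.
- bay_c: The third from the left, seen from the robot, of the four empty inner bays of the low six-bay wooden rack (pitch 90 mm). Cork floor 18 mm above the bench, 84 wide between 14 mm high dividers, 196 deep from the open front edge (towards the robot) to the back rail, 30 high. Origin on the floor at the middle of the front edge; +x to the back rail, +y left across the bays, z up.
- bay_d: The rightmost, seen from the robot, of the four empty inner bays of the low six-bay wooden rack (pitch 90 mm). Cork floor 18 mm above the bench, 84 wide between 14 mm high dividers, 196 deep from the open front edge (towards the robot) to the back rail, 30 high. Origin on the floor at the middle of the front edge; +x to the back rail, +y left across the bays, z up.

How it is judged:
By the outcome, as a careful person would: the job done as asked, in the order asked, and still so for the second after the job is handed in, with the robot touching nothing.
It also fails if it takes over 115 s, if anything falls off the work surface, if the arm or the gripper's body presses on something with over 40 N, if the wrist force passes 120 N, or if a joint passes its speed limit or range.

ROBOT

A 7-joint arm with a two-finger parallel gripper is mounted at the origin on the work surface. World frame = base frame: x ahead of the robot, y to its left, z up, the work surface at z = 0. Lengths are in m, angles in rad, forces in N, time in s.
With the tool pointing down it reaches from about 0.4 to 0.85 m from the base axis. Payload 10.4 kg.
Tool frame: the origin (TCP) lies at the very end of the fingers, on their centre line; the grasp point (between the pads) lies 19 mm behind it (grip_point_offset is the distance from the TCP to the grasp point, in m); z points along the fingers, y is the line along which they close (so a half turn about z gives the same grasp; the last joint's range is limited). The gripper opens to 87 mm and grips with 3 to 60 N. Pads are 19 mm wide; open, the fingers measure 117 mm over their backs; the gripper's body (75 mm by 190 mm) begins 51 mm behind the grasp point.
Start: joints at [1.248, 0.332, -0.065, 1.46, 0.022, 1.35, -0.088], TCP at [0.185, -0.597, 0.223] pointing down, gripper open.
Joint ranges: [-2.6, 2.6], [-0.5, 2.12], [-1.47, 1.34], [0.16, 2.42], [-1.27, 4.41], [0.06, 2.06], [-2.6, 2.6]. Speed limits (rad/s): [2.22, 2.22, 2.79, 2.79, 3.14, 3.14, 3.14].

INTERFACE

Orientations are given as a unit quaternion [x, y, z, w].
In Python, from bench import * gives the robot as it stands.
- The arm moves only by the tool play_rows, never from a script. Its argument "increments" is text: rows parted by semicolons, each of 7 numbers parted by spaces: the turn, a rotation vector about the tool's x, y, z in rad, then the shift along the tool's x, y, z in m, then the opening, from 0 (shut) to 1 (fully open). A call has 1 to 8 rows; each row is the pose to reach, as a shift and turn from the pose commanded when the call began, along the tool's axes at that moment; what a row does not reach only later rows make up. A row lasts 1/10 s, in which the tool goes at most 50 mm and 8.59 degrees, less where a joint would pass 70% of its speed; a pose out of reach is approached as far as the arm can. A call with a gripper value outside its range is refused whole. The fingers move at their own pace and stop on an object; "grip_force" is the grip in N (left out, the last holds). Time passes only in rows, so rows that repeat a pose let the fingers close. It gives the time, the measured TCP pose, the force, the opening and the grip force at its end, in the units of the state.
- read_state(): the state, without advancing time (a new reading comes with each control period).
- camera(name): name is "scene" or "top"; returns a dict with "color" (384x512x3 uint8, red, green, blue), "fx", "fy", "cx", "cy" (pixels), "camera_from_world" (4x4, takes a point from world to camera coordinates). Camera axes: x right, y down, z forward; pixel columns grow to the right and rows downward; lengths in m; the calibration is good to about 2 mm. A picture is of the moment at which its call begins. There is no depth.
- close_job(): hands the job in; it is judged then, once.
The state is a dict: "time": time; "joint_positions": joint angles; "joint_vel": joint speeds; "joint_torque": joint torques, N m; "ee_pos": TCP position; "eef_rot": TCP orientation; "ft_force": force on the tool from outside, world axes, zero at the start; "torque": the same for the moment, N m; "width": finger opening in m; "grip_force": force on a finger pad.
Only numpy, scipy, OpenCV 4.12 (cv2) and the standard library are available. Lean on these libraries where they do the work, as an engineer would, in place of code of your own. Each camera call takes 0.05 s, during which the arm holds its last target. There are 200 camera calls.

## Working session

There is one attempt and no reset: what is moved stays moved. The work goes in short steps, Python scripts to look and compute and a tool call to move; the robot and the scene stay as the last step left them, time stands still between calls to the robot, and variables do not carry over. Pictures are saved under pics/ and viewed, at most 14 in all, crops included, and the job is handed in when it is done.

Besides the shell and the picture viewer there is one more tool, called by a JSON object that holds its "op" and its "data". play_rows: Moves the arm, as the interface text tells. Its arguments: {"type":"object","properties":{"increments":{"type":"string"},"grip_force":{"type":"number"}},"required":["increments"]}

```bash
ls; mkdir -p pics; python3 - <<'E'
from bench import *
import cv2,numpy as np
s=read_state();print({k:np.round(v,3) for k,v in s.items()})
for n in("top","scene"):
    c=camera(n);cv2.imwrite(f"pics/{n}0.png",c["color"][:,:,::-1]);np.save(f"{n}0.npy",c["color"])
    print(n,c["fx"],c["fy"],c["cx"],c["cy"],np.round(c["camera_from_world"],4).tolist())
E
```

```text
pics
{'time': np.float64(0.0), 'joint_positions': array([ 1.248,  0.333, -0.065,  1.461,  0.022,  1.35 , -0.089]), 'joint_vel': array([ 0.001, -0.   , -0.002, -0.   ,  0.001,  0.001,  0.002]), 'joint_torque': array([ 0.0000e+00, -6.2324e+01,  2.5000e-02, -3.8990e+01, -6.1000e-02,
        4.0000e-02,  0.0000e+00]), 'ee_pos': array([ 0.184, -0.597,  0.222]), 'eef_rot': array([ 0.989,  0.149, -0.   , -0.001]), 'ft_force': array([-0.002,  0.137,  0.196]), 'torque': array([0.   , 0.044, 0.008]), 'grip_force': np.float64(0.0), 'width': np.float64(0.087)}
top 431.92444871164463 431.92444871164463 264.73951663555465 197.39829516012608 [[0.0126, -0.9998, -0.0175, 0.0076], [-0.993, -0.0105, -0.118, 0.5707], [0.1178, 0.0189, -0.9929, 1.2085], [0.0, 0.0, 0.0, 1.0]]
scene 399.4970067755674 399.4970067755674 258.39437997536095 186.9381110520387 [[0.8849, 0.4656, -0.0113, -0.5048], [0.3485, -0.678, -0.6472, -0.1584], [-0.309, 0.5688, -0.7623, 1.3224], [0.0, 0.0, 0.0, 1.0]]
```

View pics/top0.png

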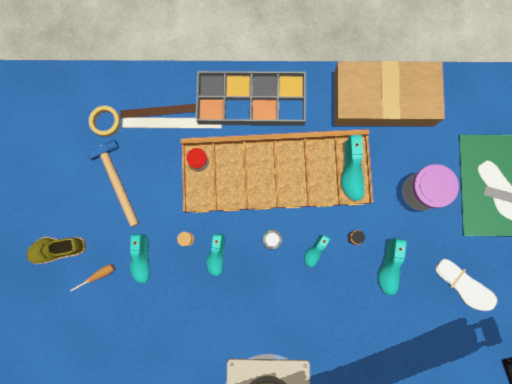

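View pics/scene0.png

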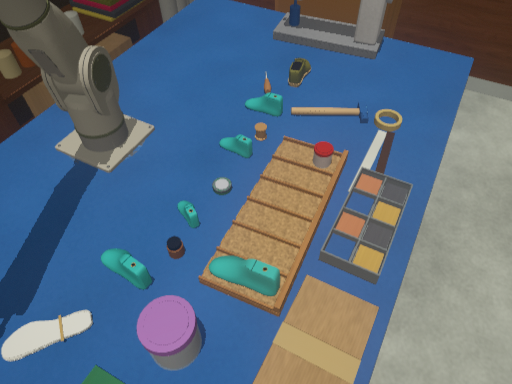

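The top view shows the big last in the right-hand end bay (about 354,168) and the jar at the left (197,158). The loose lasts are at about (140,258), (216,255), (317,250) and (393,267), toes towards the robot. So 160→d, 140→c, 120→b, 100→a. Next I'll measure and look at enlarged crops.

```bash
cat > h.py <<'E'
import numpy as np,cv2
def ray(c,uv,z):
    T=np.asarray(c["camera_from_world"]);R=T[:3,:3];o=-R.T@T[:3,3]
    uv=np.atleast_2d(uv).astype(float)
    d=np.c_[(uv[:,0]-c["cx"])/c["fx"],(uv[:,1]-c["cy"])/c["fy"],np.ones(len(uv))]@R
    return (o+d*((z-o[2])/d[:,2])[:,None])[:,:2]
def mask(img):
    h=cv2.cvtColor(img,cv2.COLOR_RGB2HSV)
    return cv2.inRange(h,(78,120,50),(95,255,255))
def proj(c,p):
    T=np.asarray(c["camera_from_world"]);q=T[:3,:3]@np.asarray(p)+T[:3,3]
    return np.array([c["fx"]*q[0]/q[2]+c["cx"],c["fy"]*q[1]/q[2]+c["cy"]])
E
python3 - <<'E'
from bench import *
from h import *
c=camera("top");im=c["color"]
m=mask(im);n,l,st,ce=cv2.connectedComponentsWithStats(m)
tiles=[]
for i in range(1,n):
    if st[i,4]<100: continue
    p=np.argwhere(l==i)[:,::-1]
    w=ray(c,p,0.03);mu=w.mean(0);e,V=np.linalg.eigh(np.cov((w-mu).T));v=V[:,1]*-np.sign(V[0,1])
    t=(w-mu)@v
    print(st[i],mu.round(4),"len",np.ptp(t).round(4),"yaw",np.degrees(np.arctan2(-v[1],-v[0])).round(1))
    x,y=(ce[i]-[25,36]).astype(int)
    tile=cv2.resize(im[y:y+72,x:x+50],None,fx=5,fy=5,interpolation=cv2.INTER_CUBIC)
    tile[::50,:3]=255;tile[:3,::50]=255
    tiles.append(cv2.resize(tile,(200,288)));print("crop",x,y)
b=im[120:220,175:380]
b=cv2.resize(b,(800,390),interpolation=cv2.INTER_CUBIC)[:, :800]
cv2.imwrite("pics/c1.png",np.hstack(tiles[-4:])[:,:,::-1]);cv2.imwrite("pics/c2.png",b[:,:,::-1])
E
```

```text
[ 341  135   23   65 1074] [ 0.6569 -0.2403] len 0.189 yaw -0.9
crop 327 132
[130 234  19  49 807] [0.394  0.3703] len 0.138 yaw 5.8
crop 114 221
[206 234  19  42 532] [0.4027 0.1516] len 0.1171 yaw -6.4
crop 190 219
[305 235  25  32 377] [ 0.4182 -0.1312] len 0.1 yaw -33.3
crop 290 215
[ 378  239   29   56 1036] [ 0.3795 -0.3457] len 0.1601 yaw -13.2
crop 366 230
```

View pics/c1.png

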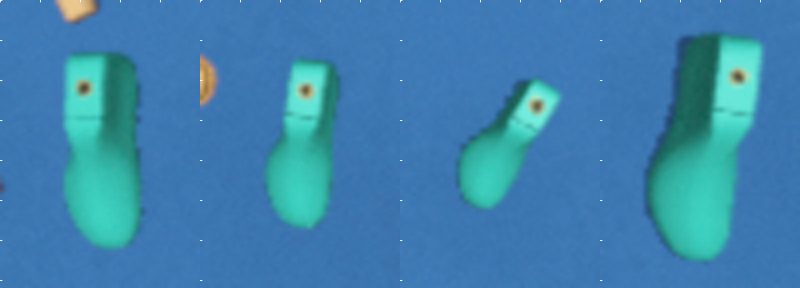

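View pics/c2.png

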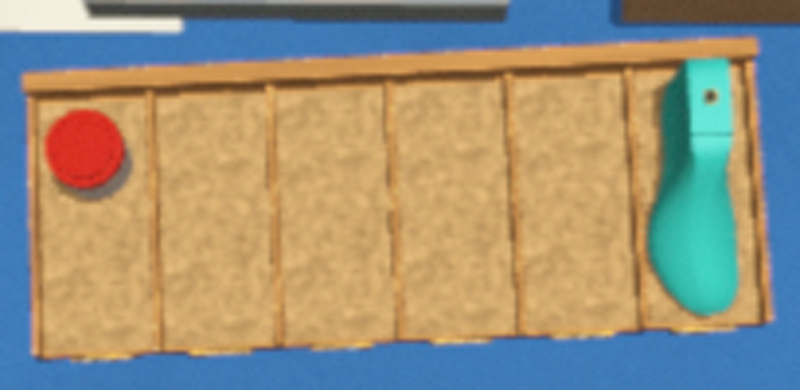

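Tile pixels (×4 scale) give the cone-top corners and holes. For example, 140's hole is at (84,87), 120's at (305,90), 100's at (537,105) and 160's at (738,76). The rack crop gives the divider ends. Lengths 138/117/100/160 mm identify the lasts from the left as 140, 120, 100, 160. Converting to world points now.

```bash
cat >> h.py <<'E'
from scipy.spatial.transform import Rotation as Ro
def inc(s,x,y,z,yaw):  # yaw deg of tool x, pointing down
    R=Ro.from_quat(s["eef_rot"]);G=Ro.from_euler("z",yaw,degrees=True)*Ro.from_euler("x",180,degrees=True)
    print("rot",(R.inv()*G).as_rotvec().round(4),"shift",R.inv().apply(np.array([x,y,z])-s["ee_pos"]).round(4))
E
python3 - <<'E'
from bench import *
from h import *
c=camera("top");s=read_state()
T={140:((114,221),0,.071,[(66,55),(66,118),(104,54),(103,118)],(84,87)),
120:((190,219),200,.064,[(294,61),(286,113),(325,64),(316,117)],(305,90)),
100:((290,215),400,.057,[(532,80),(510,120),(560,96),(535,134)],(537,105)),
160:((366,230),600,.078,[(720,37),(712,109),(762,41),(752,115)],(738,76))}
for k,(o,dx,z,cs,h) in T.items():
    f=lambda q:(np.atleast_2d(q)-[dx,0]+.5)/4-.5+o
    P=ray(c,f(cs),z);H=ray(c,f([h]),z)[0]
    d=P[[0,2]]-P[[1,3]]; w=P[0]-P[2]
    dd=d.sum(0);n=np.array([-dd[1],dd[0]])/np.hypot(*dd)
    print(k,"hole",H.round(4),"mid",P.mean(0).round(4),"yaws",np.degrees(np.arctan2(d[:,1],d[:,0])).round(1),"mean",np.degrees(np.arctan2(dd[1],dd[0])).round(1),"L",np.linalg.norm(d,axis=1).round(4),"W",abs(w@n).round(4), "dist",np.hypot(*H).round(3))
g=lambda q:(np.array(q)+.5)/[800/205,3.9]-.5+[175,120]
F=ray(c,g([(160,352),(281,347),(400,341),(520,334),(643,328)]),.032)
B=ray(c,g([(151,92),(269,86),(389,81),(509,76),(629,69)]),.032)
print(F.round(4).tolist(),B.round(4).tolist());d=(B-F)
print("depth",np.linalg.norm(d,axis=1).round(4),"yaw",np.degrees(np.arctan2(d[:,1],d[:,0])).round(1))
a=F[0]-F[4];print("pitch",np.linalg.norm(a)/4,"yaw from front",np.degrees(np.arctan2(-a[0],a[1])).round(2))
a=B[0]-B[4];print("pitch",np.linalg.norm(a)/4,"yaw from back",np.degrees(np.arctan2(-a[0],a[1])).round(2))
J=ray(c,g([(710,97)]),.103);print("big hole",J)
H=ray(c,[(0,0)],.07)
inc(s,*[0.43,-0.35,0.2],-10)
E
```

```text
140 hole [0.4369 0.3724] mid [0.4375 0.3719] yaws [2.8 1.8] mean 2.3 L [0.0434 0.0441] W 0.0265 dist 0.574
120 hole [0.4432 0.1479] mid [0.4441 0.1478] yaws [-7.3 -8.3] mean -7.8 L [0.0363 0.0371] W 0.0217 dist 0.467
100 hole [ 0.4477 -0.1523] mid [ 0.446  -0.1504] yaws [-28.8 -33.4] mean -31.1 L [0.0318 0.0317] W 0.0222 dist 0.473
160 hole [ 0.4289 -0.3566] mid [ 0.4293 -0.3556] yaws [-7.6 -9.1] mean -8.4 L [0.0492 0.0507] W 0.0285 dist 0.558
[[0.5331, 0.1551], [0.5378, 0.0659], [0.5432, -0.0216], [0.5493, -0.1098], [0.5548, -0.2]] [[0.7291, 0.167], [0.7344, 0.0784], [0.739, -0.0116], [0.7436, -0.1014], [0.7496, -0.1911]]
depth [0.1963 0.197  0.196  0.1944 0.1951] yaw [3.5 3.6 2.9 2.5 2.6]
pitch 0.08894432697903636 yaw from front 3.49
pitch 0.08966243425423315 yaw from back 3.29
big hole [[ 0.71122361 -0.23728188]]
rot [-8.000e-04  2.000e-04  4.745e-01] shift [ 0.3074 -0.1634  0.0222]
```

The checks hold: bay depth is 0.196 m, pitch 0.089–0.090 m, and cone widths are right to within about 4 mm. Starting with last_160.

{"op": "play_rows", "data": {"increments": "0 0 0.447 0.3047 -0.158 0.02 1; 0 0 0.447 0.3047 -0.158 0.02 1; 0 0 0.447 0.3047 -0.158 0.02 1; 0 0 0.447 0.3047 -0.158 0.02 1; 0 0 0.447 0.3047 -0.158 0.02 1; 0 0 0.447 0.3047 -0.158 0.02 1; 0 0 0.447 0.3047 -0.158 0.02 1; 0 0 0.447 0.3047 -0.158 0.02 1", "grip_force": 45}}

```text
time: 1.0
ee_pos: [0.4343, -0.3494, 0.2023]
eef_rot: [0.998, -0.068, 0.001, -0.001]
ft_force: [-1.0, 0.2, 0.7]
width: 0.0869
grip_force: 0.0
```

```bash
python3 - <<'E'
from bench import *
from h import *
s=read_state();print(s["time"],s["ee_pos"].round(4) if hasattr(s["ee_pos"],'round') else s["ee_pos"],s["eef_rot"])
inc(s,.429,-.356,.051,-8.4)
E
```

```text
1.0 [ 0.4343 -0.3494  0.2023] [ 9.97668801e-01 -6.82225696e-02  8.02096680e-04 -1.41476789e-03]
rot [-0.0029 -0.0014  0.0101] shift [-0.0046  0.0077  0.1512]
```

{"op": "play_rows", "data": {"increments": "0 0 0 0 0 0 1; 0 0 0 0 0 0 1"}}

```text
time: 1.2
ee_pos: [0.4281, -0.3573, 0.2025]
eef_rot: [0.997, -0.074, -0.0, 0.0]
ft_force: [-1.4, -0.6, -0.2]
width: 0.0868
grip_force: 0.0
```

{"op": "play_rows", "data": {"increments": "0 0 0 0 0 0.05 1; 0 0 0 0 0 0.1 1; 0 0 0 0 0 0.135 1; 0 0 0 0 0 0.151 1; 0 0 0 0 0 0.151 1; 0 0 0 0 0 0.151 0.2; 0 0 0 0 0 0.151 0.2; 0 0 0 0 0 0.151 0.2", "grip_force": 45}}

```text
time: 2.0
ee_pos: [0.4296, -0.357, 0.053]
eef_rot: [0.997, -0.074, 0.001, 0.001]
ft_force: [0.2, -0.8, 1.0]
width: 0.0704
grip_force: 0.0
```

{"op": "play_rows", "data": {"increments": "0 0 0 0 0 0 0.2; 0 0 0 0 0 0 0.2; 0 0 0 0 0 0 0.2; 0 0 0 0 0 0 0.2"}}

```text
time: 2.4
ee_pos: [0.4291, -0.3562, 0.0516]
eef_rot: [0.997, -0.074, 0.0, 0.0]
ft_force: [0.2, 0.3, -0.8]
width: 0.0388
grip_force: 0.0
```

{"op": "play_rows", "data": {"increments": "0 0 0 0 0 0 0; 0 0 0 0 0 0 0; 0 0 0 0 0 0 0; 0 0 0 0 0 0 0; 0 0 0 0 0 -0.02 0; 0 0 0 0 0 -0.06 0; 0 0 0 0 0 -0.08 0; 0 0 0 0 0 -0.08 0", "grip_force": 45}}

```text
time: 3.2
ee_pos: [0.4304, -0.3572, 0.1343]
eef_rot: [0.997, -0.074, 0.002, 0.001]
ft_force: [0.3, -0.1, -3.3]
width: 0.0308
grip_force: 44.9
```

```bash
python3 - <<'E'
from bench import *
from h import *
c=camera("scene")
im=c["color"][130:330,40:340];cv2.imwrite("pics/s1.png",cv2.resize(im,None,fx=2,fy=2)[:,:,::-1])
s=read_state();print(s["ee_pos"],s["width"],s["grip_force"],s["ft_force"])
inc(s,.692,-.148,.131,3.2)
E
```

```text
[ 0.42943477 -0.35654275  0.1321094 ] 0.030847692061003996 44.90126484510256 [-0.94133937  0.16852503 -4.31144573]
rot [ 0.0013 -0.0015 -0.2031] shift [ 0.2291 -0.2448  0.0012]
```

View pics/s1.png

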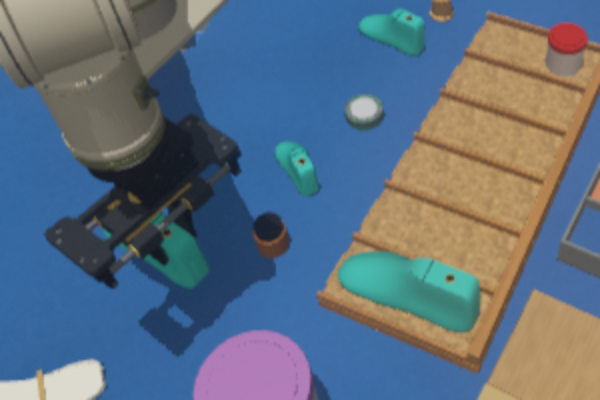

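Last_160 is held level, with the opening at 31 mm. I'll raise it over everything and carry it to bay d.

{"op": "play_rows", "data": {"increments": "0 0 -0.05 0 -0.02 -0.045 0; 0 0 -0.1 0.03 -0.06 -0.06 0; 0 0 -0.2 0.06 -0.1 -0.06 0; 0 0 -0.203 0.1 -0.135 -0.06 0; 0 0 -0.203 0.14 -0.17 -0.06 0; 0 0 -0.203 0.18 -0.205 -0.06 0; 0 0 -0.203 0.21 -0.235 -0.06 0; 0 0 -0.203 0.229 -0.245 -0.06 0"}}

```text
time: 4.05
ee_pos: [0.6932, -0.1417, 0.188]
eef_rot: [1.0, 0.031, -0.001, -0.002]
ft_force: [0.4, -0.3, -3.8]
width: 0.0308
grip_force: 44.8
```

{"op": "play_rows", "data": {"increments": "0 0 0 0 0 0 0; 0 0 0 0 0 0 0; 0 0 0 0 0 0 0"}}

```text
time: 4.35
ee_pos: [0.6904, -0.1487, 0.1901]
eef_rot: [1.0, 0.027, -0.001, 0.0]
ft_force: [-0.3, -0.3, -2.9]
width: 0.0306
grip_force: 44.8
```

```bash
python3 - <<'E'
from bench import *
from h import *
c=camera("top")
im=c["color"][110:260,200:420];cv2.imwrite("pics/s2.png",cv2.resize(im,None,fx=3,fy=3)[:,:,::-1])
s=read_state();print(s["ee_pos"],s["width"],s["grip_force"],s["ft_force"])
inc(s,.692,-.148,.070,3.2)
E
```

```text
[ 0.69048369 -0.14884836  0.19075466] 0.03067809542794723 44.825132807018235 [ 0.03822704 -0.70237071 -3.56578237]
rot [ 0.0006  0.0014 -0.0017] shift [ 0.0017 -0.0008  0.1208]
```

View pics/s2.png

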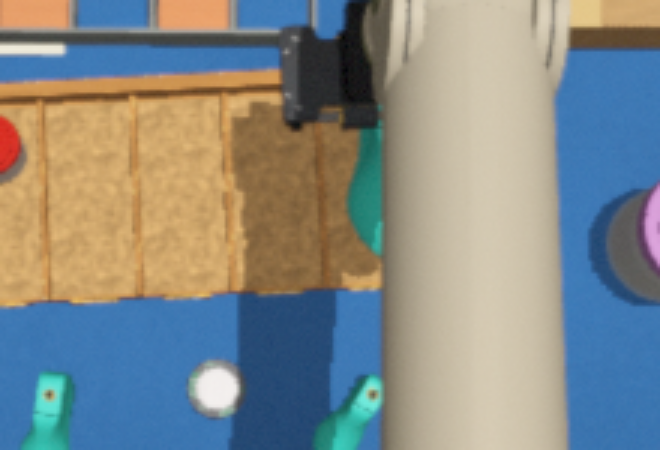

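The arm hides most of the last, so I'm relying on the measured pose here. It's over bay d; lowering and releasing.

{"op": "play_rows", "data": {"increments": "0 0 0 0.0015 0 0.04 0; 0 0 0 0.0015 0 0.075 0; 0 0 0 0.0015 0 0.1 0; 0 0 0 0.0015 0 0.11 0; 0 0 0 0.0015 0 0.116 0; 0 0 0 0.0015 0 0.12 0; 0 0 0 0.0015 0 0.12 0; 0 0 0 0.0015 0 0.12 0"}}

```text
time: 5.2
ee_pos: [0.6937, -0.1479, 0.0732]
eef_rot: [1.0, 0.028, 0.001, 0.0]
ft_force: [0.1, -0.8, 0.3]
width: 0.0309
grip_force: 44.9
```

{"op": "play_rows", "data": {"increments": "0 0 0 0 0 0 0.65; 0 0 0 0 0 0 0.65; 0 0 0 0 0 0 0.65; 0 0 0 0 0 0 0.65; 0 0 0 0 0 -0.03 0.65; 0 0 0 0 0 -0.08 0.65; 0 0 0 0 0 -0.12 0.65; 0 0 0 0 0 -0.12 1"}}

```text
time: 6.0
ee_pos: [0.6959, -0.1474, 0.1991]
eef_rot: [1.0, 0.028, 0.005, 0.001]
ft_force: [0.9, 0.4, 0.7]
width: 0.0594
grip_force: 0.0
```

```bash
python3 - <<'E'
from bench import *
from h import *
s=read_state();print(s["ee_pos"],s["width"],s["grip_force"],s["ft_force"])
inc(s,.447,-.152,.190,-31.1)
E
```

```text
[ 0.695896   -0.14740831  0.19906775] 0.05943842080457734 0.0 [0.94601979 0.42735666 0.66178985]
rot [-0.001  -0.0106  0.5984] shift [-0.2488 -0.0093  0.0065]
```

{"op": "play_rows", "data": {"increments": "0 0 0.15 -0.05 -0.002 0 1; 0 0 0.3 -0.1 -0.004 0 1; 0 0 0.45 -0.15 -0.006 0 1; 0 0 0.598 -0.2 -0.008 0 1; 0 0 0.598 -0.246 -0.01 0 1; 0 0 0.598 -0.246 -0.01 0 1; 0 0 0.598 -0.246 -0.01 0 1; 0 0 0.598 -0.246 -0.01 0 1"}}

```text
time: 6.8
ee_pos: [0.4478, -0.1509, 0.1918]
eef_rot: [0.964, -0.267, 0.001, -0.0]
ft_force: [-1.0, 0.6, 0.4]
width: 0.0871
grip_force: 0.0
```

```bash
python3 - <<'E'
from bench import *
from h import *
c=camera("top")
cv2.imwrite("pics/s3.png",cv2.resize(c["color"][110:310,180:440],None,fx=3,fy=3)[:,:,::-1])
s=read_state();print(s["ee_pos"],s["width"],s["grip_force"],s["ft_force"])
inc(s,.447,-.152,.030,-31.1)
E
```

```text
[ 0.44799585 -0.15082542  0.19163119] 0.08691664064891584 0.0 [-0.37130708  0.06197593 -0.82900269]
rot [-0.0006 -0.0005  0.0015] shift [-0.0003  0.0016  0.1616]
```

View pics/s3.png

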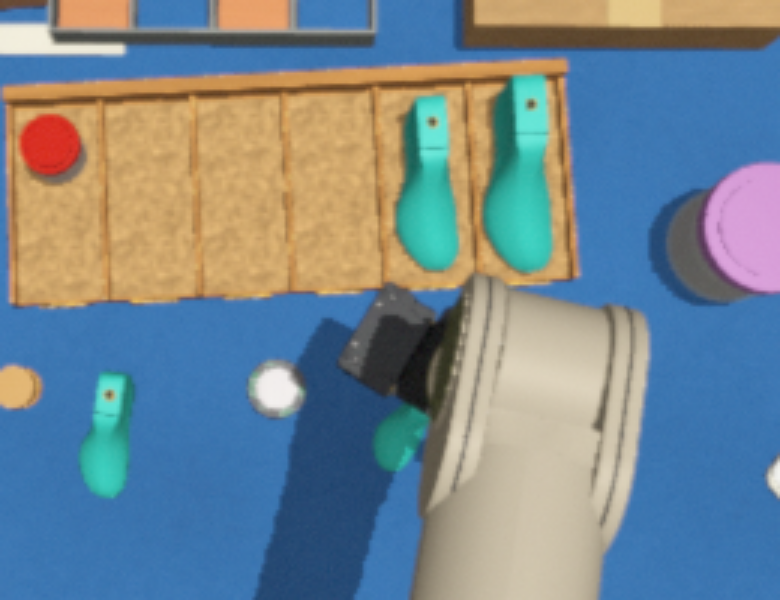

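Last_160 stands straight in bay d (crop about 430,185), clear of the dividers. Now picking last_100.

{"op": "play_rows", "data": {"increments": "0 0 0 0 0.001 0.05 1; 0 0 0 0 0.001 0.1 1; 0 0 0 0 0.001 0.14 1; 0 0 0 0 0.001 0.16 0.8; 0 0 0 0 0.001 0.16 0; 0 0 0 0 0.001 0.16 0; 0 0 0 0 0.001 0.16 0; 0 0 0 0 0.001 0.16 0"}}

```text
time: 7.65
ee_pos: [0.4475, -0.1523, 0.0329]
eef_rot: [0.963, -0.268, 0.001, 0.0]
ft_force: [0.2, 1.0, -0.3]
width: 0.0551
grip_force: 0.0
```

{"op": "play_rows", "data": {"increments": "0 0 0 0 0 0 0; 0 0 0 0 0 0 0; 0 0 0 0 0 0 0; 0 0 0 0 0 0 0; 0 0 0 0 0 0 0; 0 0 0 0 0 0 0; 0 0 0 0 0 0 0; 0 0 0 0 0 0 0"}}

```text
time: 8.45
ee_pos: [0.4464, -0.152, 0.0316]
eef_rot: [0.963, -0.268, 0.0, 0.0]
ft_force: [-0.7, -0.7, 2.3]
width: 0.0235
grip_force: 44.4
```

```bash
python3 - <<'E'
from bench import *
from h import *
s=read_state();print(s["ee_pos"],s["width"],s["grip_force"],s["ft_force"])
inc(s,.659,.118,.170,3.2)
E
```

```text
[ 0.44640337 -0.15199299  0.03163473] 0.023487646469302275 44.40098967006787 [-0.73578093 -0.65252218  2.29858293]
rot [ 1.00e-04 -2.00e-04 -5.98e-01] shift [ 0.0428 -0.341  -0.1384]
```

{"op": "play_rows", "data": {"increments": "0 0 0 0 0 -0.03 0; 0 0 0 0 0 -0.07 0; 0 0 -0.1 0.003 -0.03 -0.11 0; 0 0 -0.2 0.008 -0.07 -0.138 0; 0 0 -0.3 0.014 -0.115 -0.138 0; 0 0 -0.4 0.02 -0.16 -0.138 0; 0 0 -0.5 0.026 -0.205 -0.138 0; 0 0 -0.598 0.032 -0.25 -0.138 0"}}

```text
time: 9.25
ee_pos: [0.6035, 0.047, 0.1692]
eef_rot: [1.0, 0.03, -0.0, 0.0]
ft_force: [1.0, -0.5, -1.0]
width: 0.0237
grip_force: 44.4
```

```bash
python3 - <<'E'
from bench import *
from h import *
s=read_state();print(s["ee_pos"],s["eef_rot"],s["width"],s["grip_force"],s["ft_force"])
E
```

```text
[0.60347243 0.04702942 0.16918149] [ 9.99560179e-01  2.96548885e-02 -1.83009434e-04  4.51411971e-05] 0.023705436473042626 44.40224089480125 [ 1.00583066 -0.47919666 -0.99295231]
```

{"op": "play_rows", "data": {"increments": "0 0 0 0.03 -0.035 0 0; 0 0 0 0.06 -0.069 0 0; 0 0 0 0.06 -0.069 0 0; 0 0 0 0.06 -0.069 0 0; 0 0 0 0.06 -0.069 0 0"}}

```text
time: 9.75
ee_pos: [0.6585, 0.1167, 0.1691]
eef_rot: [1.0, 0.027, -0.0, 0.0]
ft_force: [1.2, -0.8, -0.7]
width: 0.0236
grip_force: 44.4
```

```bash
python3 - <<'E'
from bench import *
from h import *
s=read_state();print(s["ee_pos"],s["width"],s["grip_force"],s["ft_force"])
inc(s,.659,.118,.050,3.2)
E
```

```text
[0.65850459 0.11667051 0.1691132 ] 0.023578066644279225 44.444688042967755 [ 1.15849087 -0.84107953 -0.65923203]
rot [ 0.001   0.0007 -0.0012] shift [ 0.0007 -0.0014  0.1191]
```

{"op": "play_rows", "data": {"increments": "0 0 0 0 -0.001 0.04 0; 0 0 0 0 -0.001 0.075 0; 0 0 0 0 -0.001 0.1 0; 0 0 0 0 -0.001 0.11 0; 0 0 0 0 -0.001 0.115 0; 0 0 0 0 -0.001 0.119 0; 0 0 0 0 -0.001 0.119 0; 0 0 0 0 -0.001 0.119 0"}}

```text
time: 10.55
ee_pos: [0.6594, 0.119, 0.0518]
eef_rot: [1.0, 0.028, 0.001, -0.0]
ft_force: [-1.2, -0.0, -0.5]
width: 0.0233
grip_force: 44.4
```

{"op": "play_rows", "data": {"increments": "0 0 0 0 0 0 0.6; 0 0 0 0 0 0 0.6; 0 0 0 0 0 0 0.6; 0 0 0 0 0 0 0.6; 0 0 0 0 0 -0.03 0.6; 0 0 0 0 0 -0.08 0.6; 0 0 0 0 0 -0.12 0.6; 0 0 0 0 0 -0.12 1"}}

```text
time: 11.35
ee_pos: [0.6616, 0.1201, 0.1776]
eef_rot: [1.0, 0.028, 0.005, -0.001]
ft_force: [0.7, 0.1, 0.8]
width: 0.055
grip_force: 0.0
```

```bash
python3 - <<'E'
from bench import *
from h import *
s=read_state();print(s["ee_pos"],s["width"],s["grip_force"],s["ft_force"])
inc(s,.443,.148,.170,-7.8)
E
```

```text
[0.66163529 0.12005164 0.17764144] 0.05498105229801586 0.0 [0.71913439 0.1131354  0.83125645]
rot [-0.0025 -0.01    0.1919] shift [-0.2168 -0.0401  0.0055]
```

{"op": "play_rows", "data": {"increments": "0 0 0.05 -0.045 -0.01 0 1; 0 0 0.1 -0.09 -0.02 0 1; 0 0 0.15 -0.135 -0.03 0 1; 0 0 0.192 -0.18 -0.036 0 1; 0 0 0.192 -0.214 -0.042 0 1; 0 0 0.192 -0.214 -0.042 0 1; 0 0 0.192 -0.214 -0.042 0 1; 0 0 0.192 -0.214 -0.042 0 1"}}

```text
time: 12.15
ee_pos: [0.4435, 0.1487, 0.1706]
eef_rot: [0.998, -0.068, 0.0, -0.0]
ft_force: [0.6, 0.1, 0.6]
width: 0.0869
grip_force: 0.0
```

```bash
python3 - <<'E'
from bench import *
from h import *
s=read_state();print(s["ee_pos"],s["width"],s["grip_force"],s["ft_force"])
inc(s,.443,.148,.037,-7.8)
E
```

```text
[0.44353424 0.14871984 0.17058782] 0.08689850318881559 0.0 [0.63655955 0.05975372 0.61169367]
rot [-0.0003 -0.0005 -0.0006] shift [-0.0005  0.0008  0.1336]
```

{"op": "play_rows", "data": {"increments": "0 0 0 0 0 0.05 1; 0 0 0 0 0 0.09 1; 0 0 0 0 0 0.12 1; 0 0 0 0 0 0.133 0.8; 0 0 0 0 0 0.133 0; 0 0 0 0 0 0.133 0; 0 0 0 0 0 0.133 0; 0 0 0 0 0 0.133 0"}}

```text
time: 12.95
ee_pos: [0.4437, 0.1491, 0.0388]
eef_rot: [0.998, -0.068, 0.001, -0.0]
ft_force: [-0.0, -0.1, -0.7]
width: 0.0551
grip_force: 0.0
```

{"op": "play_rows", "data": {"increments": "0 0 0 0 0 0 0; 0 0 0 0 0 0 0; 0 0 0 0 0 0 0; 0 0 0 0 0 0 0; 0 0 0 0 0 0 0; 0 0 0 0 0 0 0; 0 0 0 0 0 0 0; 0 0 0 0 0 0 0"}}

```text
time: 13.75
ee_pos: [0.4428, 0.1488, 0.0376]
eef_rot: [0.998, -0.068, 0.0, 0.0]
ft_force: [-0.8, -1.5, 3.9]
width: 0.0258
grip_force: 45.0
```

```bash
python3 - <<'E'
from bench import *
from h import *
s=read_state();print(s["ee_pos"],s["width"],s["grip_force"],s["ft_force"])
inc(s,.670,.030,.170,3.2)
E
```

```text
[0.44280152 0.14884919 0.03763165] 0.025779494860668464 45.0100715883309 [-0.77253096 -1.45136409  3.88461495]
rot [ 2.000e-04 -1.000e-04 -1.921e-01] shift [ 0.2413  0.0869 -0.1323]
```

{"op": "play_rows", "data": {"increments": "0 0 0 0 0 -0.03 0; 0 0 0 0 0 -0.075 0; 0 0 0 0.02 0.01 -0.115 0; 0 0 -0.05 0.06 0.025 -0.142 0; 0 0 -0.1 0.1 0.04 -0.142 0; 0 0 -0.15 0.14 0.055 -0.142 0; 0 0 -0.192 0.18 0.07 -0.142 0; 0 0 -0.192 0.22 0.08 -0.142 0"}}

```text
time: 14.55
ee_pos: [0.6511, 0.0379, 0.1788]
eef_rot: [1.0, 0.028, -0.0, 0.0]
ft_force: [0.9, -0.3, -0.2]
width: 0.0257
grip_force: 45.0
```

{"op": "play_rows", "data": {"increments": "0 0 0 0.02 0.002 0 0; 0 0 0 0.02 0.002 0 0; 0 0 0 0.02 0.002 0 0; 0 0 0 0.02 0.002 0 0"}}

```text
time: 14.95
ee_pos: [0.6691, 0.0396, 0.1794]
eef_rot: [1.0, 0.028, -0.0, -0.0]
ft_force: [-0.1, 0.9, -1.7]
width: 0.0258
grip_force: 45.0
```

```bash
python3 - <<'E'
from bench import *
from h import *
s=read_state();print(s["ee_pos"],s["width"],s["grip_force"],s["ft_force"])
inc(s,.670,.030,.0565,3.2)
E
```

```text
[0.6691089  0.03956255 0.17940533] 0.02578918615344968 44.957652432785835 [-0.11359636  0.93423966 -1.69249314]
rot [-0.0001  0.0006  0.0009] shift [0.0004 0.0096 0.1229]
```

{"op": "play_rows", "data": {"increments": "0 0 0 0.001 0.0095 0.03 0; 0 0 0 0.001 0.0095 0.07 0; 0 0 0 0.001 0.0095 0.1 0; 0 0 0 0.001 0.0095 0.113 0; 0 0 0 0.001 0.0095 0.119 0; 0 0 0 0.001 0.0095 0.1225 0; 0 0 0 0.001 0.0095 0.1225 0; 0 0 0 0.001 0.0095 0.1225 0"}}

```text
time: 15.75
ee_pos: [0.6723, 0.0296, 0.0586]
eef_rot: [1.0, 0.028, 0.001, 0.0]
ft_force: [-0.7, -0.5, -1.3]
width: 0.0261
grip_force: 45.0
```

{"op": "play_rows", "data": {"increments": "0 0 0 0 0 0 0.6; 0 0 0 0 0 0 0.6; 0 0 0 0 0 0 0.6; 0 0 0 0 0 0 0.6; 0 0 0 0 0 -0.03 0.6; 0 0 0 0 0 -0.08 0.6; 0 0 0 0 0 -0.12 0.6; 0 0 0 0 0 -0.12 1"}}

```text
time: 16.55
ee_pos: [0.6744, 0.0301, 0.1842]
eef_rot: [1.0, 0.028, 0.005, -0.0]
ft_force: [0.3, 0.5, -0.1]
width: 0.055
grip_force: 0.0
```

```bash
python3 - <<'E'
from bench import *
from h import *
s=read_state();print(s["ee_pos"],s["width"],s["grip_force"],s["ft_force"])
s["ee_pos"]=np.array([.670,.030,.177]);inc(s,.437,.372,.177,2.3)
E
```

```text
[0.67440796 0.03013944 0.18416863] 0.05498027261845782 0.0 [ 0.29452036  0.49428974 -0.09188849]
rot [-0.0003 -0.0102  0.0155] shift [-0.2136 -0.3544 -0.0021]
```

{"op": "play_rows", "data": {"increments": "0 0 0.015 -0.025 -0.04 0 1; 0 0 0.015 -0.05 -0.08 0 1; 0 0 0.015 -0.075 -0.12 0 1; 0 0 0.015 -0.1 -0.165 0 1; 0 0 0.015 -0.13 -0.21 0 1; 0 0 0.015 -0.155 -0.255 0 1; 0 0 0.015 -0.18 -0.3 0 1; 0 0 0.015 -0.205 -0.34 0 1"}}

```text
time: 17.35
ee_pos: [0.4498, 0.3543, 0.1769]
eef_rot: [1.0, 0.02, 0.0, 0.0]
ft_force: [0.9, 0.3, -0.0]
width: 0.0868
grip_force: 0.0
```

{"op": "play_rows", "data": {"increments": "0 0 0 -0.009 -0.014 0 1; 0 0 0 -0.009 -0.014 0 1; 0 0 0 -0.009 -0.014 0 1; 0 0 0 -0.009 -0.014 0 1"}}

```text
time: 17.75
ee_pos: [0.4427, 0.365, 0.1767]
eef_rot: [1.0, 0.019, 0.0, 0.0]
ft_force: [0.4, -0.0, 0.5]
width: 0.0868
grip_force: 0.0
```

```bash
python3 - <<'E'
from bench import *
from h import *
c=camera("top")
cv2.imwrite("pics/s4.png",cv2.resize(c["color"][110:310,100:390],None,fx=2.7,fy=2.7)[:,:,::-1])
s=read_state();print(s["ee_pos"],s["width"],s["grip_force"],s["ft_force"])
inc(s,.437,.372,.044,2.3)
E
```

```text
[0.44271508 0.3649863  0.17677794] 0.08708900031069736 0.0 [ 0.56303731  0.35712431 -0.65187115]
rot [ 0.0007 -0.0002 -0.002 ] shift [-0.0055 -0.0073  0.1328]
```

View pics/s4.png

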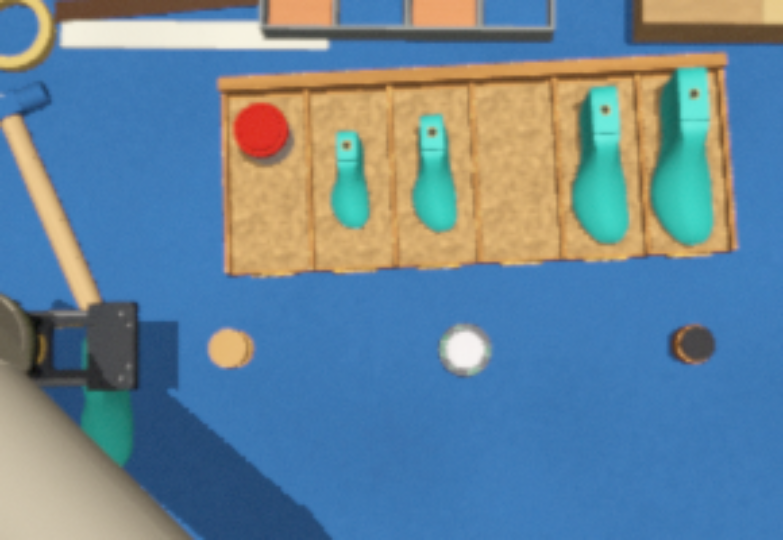

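Lasts 100 and 120 stand straight in bays a and b (crop 350,180 and 435,175). Bay c is free. Picking last_140.

{"op": "play_rows", "data": {"increments": "0 0 0 -0.0055 -0.007 0.03 1; 0 0 0 -0.0055 -0.007 0.07 1; 0 0 0 -0.0055 -0.007 0.11 1; 0 0 0 -0.0055 -0.007 0.1325 0.8; 0 0 0 -0.0055 -0.007 0.1325 0; 0 0 0 -0.0055 -0.007 0.1325 0; 0 0 0 -0.0055 -0.007 0.1325 0; 0 0 0 -0.0055 -0.007 0.1325 0"}}

```text
time: 18.6
ee_pos: [0.4367, 0.3738, 0.0462]
eef_rot: [1.0, 0.02, 0.001, -0.001]
ft_force: [-0.1, -0.2, -0.1]
width: 0.0549
grip_force: 0.0
```

{"op": "play_rows", "data": {"increments": "0 0 0 0 0 0 0; 0 0 0 0 0 0 0; 0 0 0 0 0 0 0; 0 0 0 0 0 0 0; 0 0 0 0 0 0 0; 0 0 0 0 0 0 0; 0 0 0 0 0 0 0; 0 0 0 0 0 0 0"}}

```text
time: 19.4
ee_pos: [0.4358, 0.3733, 0.0447]
eef_rot: [1.0, 0.02, 0.0, 0.0]
ft_force: [-1.2, -0.8, 4.4]
width: 0.0284
grip_force: 44.7
```

```bash
python3 - <<'E'
from bench import *
from h import *
s=read_state();print(s["ee_pos"],s["width"],s["grip_force"],s["ft_force"])
inc(s,.681,-.059,.200,3.2)
E
```

```text
[0.43575691 0.37332047 0.04469058] 0.028403321779714007 44.679978161584586 [-1.16897694 -0.8034452   4.41576378]
rot [ 0.     -0.0002 -0.0151] shift [ 0.2274  0.442  -0.1553]
```

{"op": "play_rows", "data": {"increments": "0 0 0 0 0 -0.03 0; 0 0 0 0 0 -0.075 0; 0 0 0 0 0.005 -0.12 0; 0 0 -0.015 0.01 0.03 -0.155 0; 0 0 -0.015 0.025 0.07 -0.155 0; 0 0 -0.015 0.045 0.11 -0.155 0; 0 0 -0.015 0.065 0.15 -0.155 0; 0 0 -0.015 0.085 0.19 -0.155 0"}}

```text
time: 20.2
ee_pos: [0.5287, 0.1849, 0.199]
eef_rot: [1.0, 0.028, -0.0, 0.0]
ft_force: [1.0, 0.8, -3.7]
width: 0.0283
grip_force: 44.7
```

{"op": "play_rows", "data": {"increments": "0 0 0 0.02 0.035 0 0; 0 0 0 0.045 0.07 0 0; 0 0 0 0.07 0.11 0 0; 0 0 0 0.095 0.15 0 0; 0 0 0 0.12 0.19 0 0; 0 0 0 0.135 0.225 0 0; 0 0 0 0.142 0.245 0 0; 0 0 0 0.142 0.25 0 0"}}

```text
time: 21.0
ee_pos: [0.6841, -0.0582, 0.198]
eef_rot: [1.0, 0.026, -0.001, 0.0]
ft_force: [-0.1, 0.1, -3.2]
width: 0.0289
grip_force: 44.7
```

{"op": "play_rows", "data": {"increments": "0 0 0 0 0 0 0; 0 0 0 0 0 0 0; 0 0 0 0 0 0 0"}}

```text
time: 21.3
ee_pos: [0.6838, -0.0526, 0.1998]
eef_rot: [1.0, 0.029, 0.0, -0.0]
ft_force: [-0.6, -0.1, -2.0]
width: 0.0282
grip_force: 44.7
```

```bash
python3 - <<'E'
from bench import *
from h import *
s=read_state();print(s["ee_pos"],s["width"],s["grip_force"],s["ft_force"])
inc(s,.681,-.059,.0635,3.2)
E
```

```text
[ 0.68376485 -0.05261638  0.19983805] 0.028242245847845498 44.65155527286697 [-0.60848602 -0.07575692 -1.96064509]
rot [-0.0007 -0.0002  0.0025] shift [-0.0032  0.0063  0.1363]
```

{"op": "play_rows", "data": {"increments": "0 0 0 -0.003 0.006 0.03 0; 0 0 0 -0.003 0.006 0.07 0; 0 0 0 -0.003 0.006 0.105 0; 0 0 0 -0.003 0.006 0.125 0; 0 0 0 -0.003 0.006 0.132 0; 0 0 0 -0.003 0.006 0.136 0; 0 0 0 -0.003 0.006 0.136 0; 0 0 0 -0.003 0.006 0.136 0"}}

```text
time: 22.1
ee_pos: [0.6823, -0.0607, 0.0652]
eef_rot: [1.0, 0.028, 0.001, 0.0]
ft_force: [-0.2, -0.4, -2.4]
width: 0.0287
grip_force: 44.6
```

{"op": "play_rows", "data": {"increments": "0 0 0 0 0 0 0.6; 0 0 0 0 0 0 0.6; 0 0 0 0 0 0 0.6; 0 0 0 0 0 0 0.6; 0 0 0 0 0 -0.03 0.6; 0 0 0 0 0 -0.08 0.6; 0 0 0 0 0 -0.12 0.6; 0 0 0 0 0 -0.14 0.6"}}

```text
time: 22.9
ee_pos: [0.6828, -0.0608, 0.2084]
eef_rot: [1.0, 0.028, 0.003, 0.0]
ft_force: [-0.1, 0.2, 0.5]
width: 0.0521
grip_force: 0.0
```

{"op": "play_rows", "data": {"increments": "0 0 0 -0.05 0 0 0.6; 0 0 0 -0.1 0 0 0.6; 0 0 0 -0.15 0 0 0.6; 0 0 0 -0.2 0 0 0.6; 0 0 0 -0.25 0 0 0.6; 0 0 0 -0.25 0 0 0.6; 0 0 0 -0.25 0 0 0.6; 0 0 0 -0.25 0 0 0.6"}}

```text
time: 23.7
ee_pos: [0.433, -0.0748, 0.2041]
eef_rot: [1.0, 0.028, 0.001, 0.0]
ft_force: [0.1, 0.5, 0.0]
width: 0.0522
grip_force: 0.0
```

```bash
python3 - <<'E'
from bench import *
from h import *
c=camera("top");d=camera("scene")
a=cv2.resize(c["color"][115:225,175:380],(800,429));b=cv2.resize(d["color"][120:320,180:380],(600,600))
cv2.imwrite("pics/f1.png",a[:,:,::-1]);cv2.imwrite("pics/f2.png",b[:,:,::-1])
s=read_state();print(s["time"],s["ee_pos"],s["width"])
E
```

```text
23.8 [ 0.43293738 -0.07457622  0.20361078] 0.05233491505704375
```

View pics/f1.png

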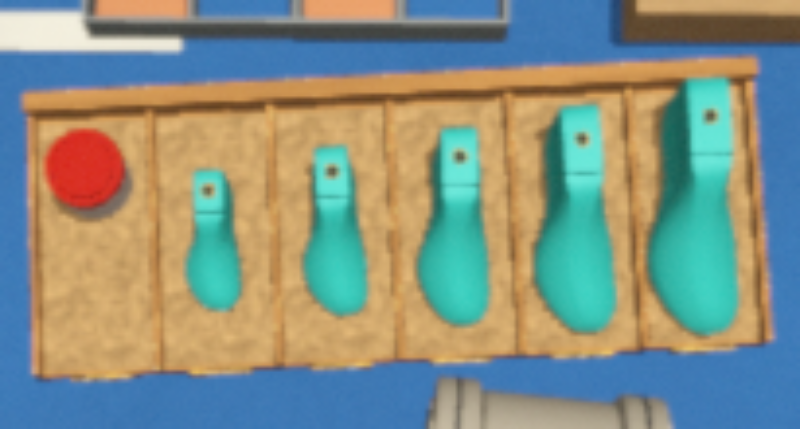

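View pics/f2.png

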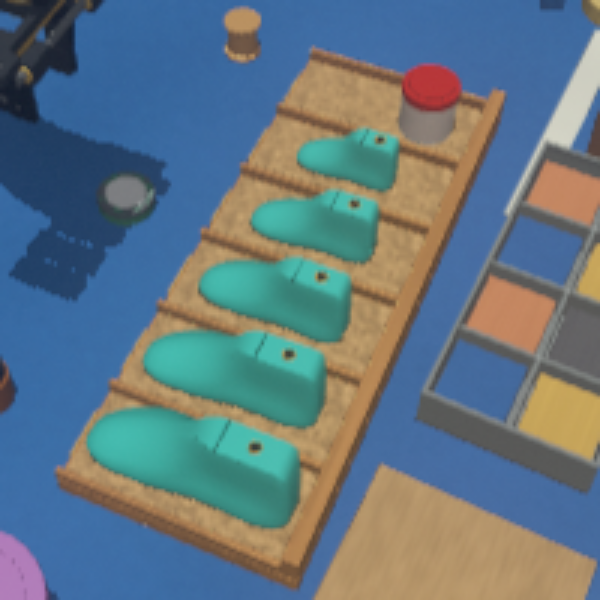

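All four lasts are upright, straight and in size order (holes at 208, 332, 460 and 582 px in the top crop). The jar and big last haven't moved, and the gripper is clear. Handing in.

```bash
python3 -c "
from bench import *
print(close_job())"
```

```text
the job is handed in; nothing more can be done
None
```

The job is handed in: lasts 100, 120, 140 and 160 stand in bays a, b, c and d, upright with toes to the front, stepping up in size from the tack jar to the big last, which were both left where they were.

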